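Seat a module in the test nest and start the test

ROBOT

A 6-joint arm with a two-finger parallel gripper is mounted at the origin on the work surface. World frame = base frame: x ahead of the robot, y to its left, z up, the work surface at z = 0. Lengths are in m, angles in rad, forces in N, time in s.
With the tool pointing down it reaches from about 0.35 to 0.975 m from the base axis. Payload 7.1 kg.
Tool frame: the origin (TCP) lies at the very end of the fingers, on their centre line; the grasp point (between the pads) lies 19 mm behind it (r.grip_depth is the z of the grasp point in the tool frame, in m); z points along the fingers, y is the line along which they close (so a half turn about z gives the same grasp; the last joint's range is limited). The gripper opens to 88 mm and grips with 3 to 60 N. Pads are 20 mm wide; open, the fingers measure 115 mm over their backs; the gripper's body (75 mm by 178 mm) begins 61 mm behind the grasp point.
Start: joints at [1.184, 0.423, 1.63, -0, 1.089, -0.019], TCP at [0.225, 0.583, 0.223] pointing down, gripper open.
Joint ranges: [-3, 3], [-0.9, 2.11], [0.09, 2.58], [-1.31, 4.45], [0.11, 2.69], [-2.54, 2.54]. Speed limits (rad/s): [2.39, 2.39, 3.01, 3.14, 3.14, 3.14].

INTERFACE

Orientations are given as a unit quaternion [x, y, z, w].
In Python, from rig import r, kinematics, read_camera, finder gives the robot as it stands. The module is installed in compiled form; this text tells all that it offers. Calls block until the motion is done:
- r.move_pose(position, orientation): joint-space move of the TCP to a pose.
- r.move_linear(position, feed=0.15, rot=None, f_stop=None): straight line of the TCP; rot=None keeps the orientation; feed is the mean speed in m/s. With f_stop (N) it stops when the force on the tool has changed by that much, and returns True; else False.
- r.goto_joints(angles): joint-space move.
- r.grip(opening, effort=None): finger opening in m; effort is the grip in N (None keeps the last); returns when the fingers have stopped.
- r.sleep(seconds).
- kinematics.ik(position, orientation): joint angles nearest the present ones, or None.
- read_camera(name): name is "scene" or "side" or "wrist"; returns a dict with "frame" (384x512x3 uint8, blue, green, red), "depth" (384x512 float32, m along the optical axis (not along the pixel's ray), 0 where there is no reading), "mtx" (3x3 intrinsics, pixels), "rvec" (rotation vector, rad) and "tvec" (3), from world to camera coordinates, as OpenCV has them. Camera axes: x right, y down, z forward; pixel columns grow to the right and rows downward; lengths in m; the calibration is good to about 2 mm. A picture is of the moment at which its call begins.
A pose or a line that the arm cannot do raises r.PlanningError and nothing moves.
- r.finish_job(): hands the job in; it is judged then, once.
Trained networks look in a picture, given as the dict that the camera call returned (one of the last four; its "shot" number tells which), for a name from the list of things; names that differ only in an ending like _2 or _b are one class to them, and where a whole thing is asked for, a point or a joint stands for the part that bears it (a point fixed in the world has none). Each returns a list of dicts, best first, with "score" (0 to 1); they miss things now and then, are a little off and sometimes report something else, mostly with a low value. They report only what shows in the picture. A call takes as long as a camera call. They do not tell look-alikes from the thing itself.
- finder.masks_of(label, picture): "pixels" (384x512 bool, what is visible of it) and "rect" ([left, top, right, bottom] in pixels, round what is visible of it).
Readings, each from a call of its own:
- r.read_clock(): time.
- r.read_q(): joint angles.
- r.read_qd(): joint speeds.
- r.read_effort(): joint torques, N m.
- r.read_eef_pos(): TCP position.
- r.read_eef_rot(): TCP orientation.
- r.read_force(): force on the tool from outside, world axes, zero at the start.
- r.read_moment(): the same for the moment, N m.
- r.read_grip_width(): finger opening in m.
- r.read_grasp_force(): force on a finger pad.
Only numpy, scipy, OpenCV 4.12 (cv2) and the standard library are available. Lean on these libraries where they do the work, as an engineer would, in place of code of your own. Each camera call takes 0.05 s, during which the arm holds its last target. There are 200 camera calls.

TASK

Push the bare aluminium module along the bench with the fingers, without picking it up or tipping it, into the corner of the black test nest until it sits square and flush against both the long far stop and the side stop. Then, with the module seated, press the green start button fully down with the fingertips and let it go. Leave the red button and everything else on the bench alone.

Things in the scene. Friction and masses are not known exactly. Their poses are not given: they have to be found in the camera images.
- module: The bare aluminium box-shaped module to be pushed (the other one is blue): 100 mm along its x, 130 mm along its y, 45 mm high, 0.3 to 0.65 kg, needing up to 8 N to slide, loose. A yellow stripe across its top lies towards its +x side, a black connector on its +x face. Origin at the centre of its underside, z up. It starts clear of both stops, turned up to about 20 degrees from the nest.
- nest: Black L-shaped nest fixed on the bench, its place and yaw (within 9 degrees) varying. Origin on the bench at the inner corner of the L, z up. Far stop: rigid bar, its face in the plane x = 0 from y = 0 to +130 mm. Side stop: its face in the plane y = 0 from x = 0 to -110 mm. Both bars are 25 mm thick and 30 mm high. The bay is x < 0, y > 0, outlined with flat yellow tape.
- nest_seat (a point): Point on the bench where the origin of the seated module lies: x = -50 mm, y = +65 mm in the nest frame. The axes of this point are the nest's; the seated module's axes are parallel to them, its +x face on the far stop, its -y face on the side stop. At the start the module stands 40 to 100 mm short of here in x and 85 to 155 mm to the +y side.
- start (a joint): Travel of the green start button, a spring button: 0 m up, 0.006 m fully down, which takes 5 N; it springs back.
- start_top (a point): Centre of the top of the green start button, a disc of 36 mm diameter on a grey box 70 by 70 by 35 mm fixed on the bench; it is pressed straight down. It changes places with the red one.
- stop (a joint): Travel of the red button: 0 m up, 0.006 m fully down. Not to be pressed.
- stop_top (a point): Centre of the top of the red button, otherwise like the green one. Not to be pressed.
- blue_module: Bystander: a blue module of the same shape as the aluminium one, left of the work, loose. Origin at the centre of its underside.
- tray: Bystander: black open tray of metal parts, 180 by 210 by 40 mm, left of the work, loose. Origin at the centre of its underside.
- jar: Bystander: small jar, 40 mm diameter, 60 mm high, beyond the nest, loose. Origin at the centre of its underside.
- marker: Bystander: yellow marker with a black cap lying along its x, 130 mm long, 14 mm thick, on the robot's side of the bench, loose. Origin at the middle of its underside.
- screwdriver: Bystander: screwdriver lying along its x, beyond the nest, loose. Origin on its underside.
- mouse: Bystander: black computer mouse 105 by 60 by 32 mm, front right of the robot, loose. Origin at the centre of its underside.
Not all that is in view belongs to the job. What is shaped like the part that bears start but brown or yellow is not meant.

How it is judged:
By the outcome, as a careful person would: the job done as asked, in the order asked, and still so for the second after the job is handed in, with the robot touching nothing.
It also fails if it takes over 67 s, if anything falls off the work surface, if the arm or the gripper's body presses on something with over 40 N, if the wrist force passes 120 N, or if a joint passes its speed limit or range.

## Working session

There is one attempt and no reset: what is moved stays moved. The work goes in short steps, each a Python script; the robot and the scene stay as the last script left them, time stands still between calls to the robot, and variables do not carry over. Pictures are saved under pics/ and viewed, at most 10 in all, crops included, and the job is handed in when it is done.

```bash
mkdir -p pics; cat > h.py <<'E'
import numpy as np, cv2
from rig import r, kinematics, read_camera, finder
def cloud(p):
    d=p["depth"];K=p["mtx"];R=cv2.Rodrigues(np.array(p["rvec"],float))[0]
    v,u=np.indices(d.shape)
    c=np.stack([(u-K[0,2])/K[0,0]*d,(v-K[1,2])/K[1,1]*d,d],-1)
    return (c-np.array(p["tvec"]).ravel())@R
E
python3 - <<'E'
from h import *
ims=[]
for n in ("scene","side"):
    p=read_camera(n);W=cloud(p);cv2.imwrite(f"pics/{n}0.png",p["frame"])
    print(n,r.read_clock(), 'cam', (-cv2.Rodrigues(np.array(p["rvec"],float))[0].T@np.array(p["tvec"]).ravel()).round(2))
    for l in ("module","nest","start","stop","jar","screwdriver","marker","blue_module"):
        for m in finder.masks_of(l,p)[:3]:
            w=W[m["pixels"]&(p["depth"]>0)]
            top=w[w[:,2]>np.percentile(w[:,2],90)-.006] if len(w) else w
            print(l,round(m["score"],2),np.round(m["rect"]).astype(int),len(w), top.mean(0).round(3), cv2.minAreaRect(top[:,:2].astype(np.float32)*1000) if len(top)>3 else'')
E
```

```text
scene 0.05 cam [ 1.2  -0.09  1.02]
module 0.73 [241 182 288 227] 1413 [0.511 0.059 0.044] ((509.2473449707031, 60.463111877441406), (102.81707763671875, 129.9979705810547), 12.004474639892578)
nest 0.65 [203 217 270 260] 1126 [ 0.642 -0.07   0.029] ((610.2316284179688, -45.657562255859375), (137.1801300048828, 154.4898223876953), 2.653738260269165)
start 0.46 [139 230 148 241] 113 [ 0.575 -0.304  0.056] ((573.6053466796875, -303.1834716796875), (31.308748245239258, 34.61974334716797), 68.63507080078125)
stop 0.45 [136 200 151 208] 104 [ 0.469 -0.301  0.056] ((468.1365661621094, -300.725341796875), (30.899852752685547, 34.29530334472656), 77.97833251953125)
stop 0.36 [337 147 386 185] 1314 [0.417 0.415 0.044] ((414.99102783203125, 416.80316162109375), (103.83672332763672, 133.74722290039062), 10.550575256347656)
jar 0.65 [247 276 259 300] 254 [ 0.782 -0.023  0.059] ((781.4093627929688, -21.543214797973633), (31.76216697692871, 35.59362030029297), 80.23211669921875)
jar 0.5 [336 147 385 184] 1250 [0.418 0.415 0.044] ((415.9683837890625, 416.9851989746094), (101.84835052490234, 133.7472
[... 1278 characters left out ...]
, (31.113759994506836, 30.96878433227539), 14.025225639343262)
jar 0.78 [183 184 190 207] 244 [ 0.777 -0.021  0.06 ] ((776.9309692382812, -23.296968460083008), (30.27875328063965, 34.40325927734375), 17.980613708496094)
screwdriver 0.59 [126 247 202 260] 476 [0.81  0.252 0.024] ((809.1026611328125, 249.8450927734375), (97.4485855102539, 22.684316635131836), 1.559584140777588)
marker 0.56 [304 178 344 194] 150 [ 0.359 -0.171  0.013] ((358.82269287109375, -171.33010864257812), (22.388408660888672, 123.80998992919922), 73.14044189453125)
blue_module 0.94 [274 288 335 350] 3094 [0.412 0.423 0.046] ((408.3552551269531, 435.7726745605469), (99.92308044433594, 172.2943572998047), 10.59110164642334)
```

```bash
python3 - <<'E'
from h import *
a=cv2.imread("pics/scene0.png");print(a.shape)
cv2.imwrite("pics/a.png",cv2.resize(a[130:330,110:380],None,fx=2.9,fy=2.9,interpolation=cv2.INTER_CUBIC))
# bird's-eye height map points around nest from both cameras
for n in ("scene","side"):
    p=read_camera(n);W=cloud(p);np.save(n+"W.npy",W);np.save(n+"F.npy",p["frame"])
    k=(W[...,2]>.024)&(W[...,2]<.036)&(W[...,0]>.45)&(W[...,0]<.75)&(W[...,1]>-.2)&(W[...,1]<.1)&(p["frame"].max(-1)<90)
    P=W[k]; print(n,len(P)); np.savetxt(n+".txt",P)
    H=np.full((300,300),255,np.uint8)
    H[((P[:,0]-.45)*1000).astype(int),((P[:,1]+.2)*1000).astype(int)]=0
    cv2.imwrite(f"pics/top_{n}.png",H)
cv2.imwrite("pics/b.png",np.hstack([cv2.imread("pics/top_scene.png"),cv2.imread("pics/top_side.png")]))
E
```

```text
(384, 512, 3)
scene 588
side 351
```

View pics/a.png

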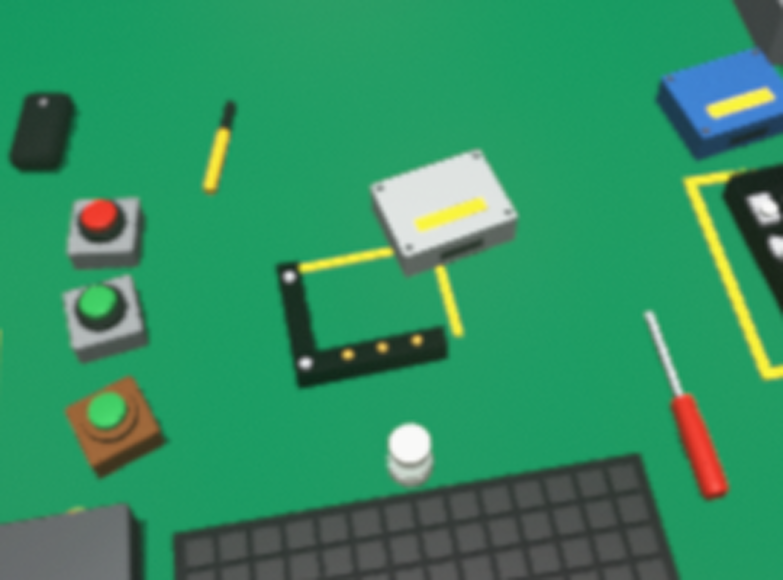

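View pics/b.png

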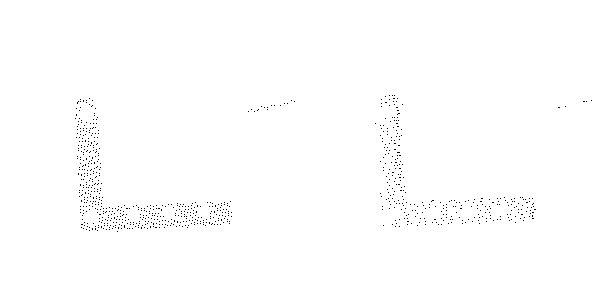

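The green button on the grey box is at crop (97,300) and the red one at (100,213). The brown look-alike sits at (105,410). The silver module at (445,210) overlaps the tape corner of the nest. Next I'll fit the nest and module poses.

```bash
cat >> h.py <<'E'
from scipy.optimize import minimize
from scipy.spatial.transform import Rotation as Ro
def fit_nest(P):
    def sd(x,y,x0,x1,y0,y1):
        dx=np.maximum(x0-x,x-x1);dy=np.maximum(y0-y,y-y1)
        return np.hypot(np.maximum(dx,0),np.maximum(dy,0))+np.minimum(np.maximum(dx,dy),0)
    # grid of cells occupied: symmetric cost (points outside template + template samples without points)
    from scipy.spatial import cKDTree
    T=cKDTree(P[:,:2])
    g=np.array([(x,y) for x in np.arange(-108.5,25,3) for y in np.arange(-23.5,130,3) if x>0 or y<0])/1000
    def cost(q):
        c,s=np.cos(q[2]),np.sin(q[2]);d=P[:,:2]-q[:2]
        x=d@[c,s];y=d@[-s,c]
        o=np.minimum(sd(x,y,0,.025,-.025,.13),sd(x,y,-.11,.025,-.025,0))
        m=T.query(q[:2]+g@np.array([[c,s],[-s,c]]))[0]
        return np.minimum(np.maximum(o,0),.01).mean()*1000+np.minimum(np.maximum(m-.003,0),.01).mean()*1000
    return min((minimize(cost,[x,y,t],method="Nelder-Mead",options=dict(initial_simplex=np.array([x,y,t])+np.array([[0,0,0],[.01,0,0],[0,.01,0],[0,0,.05]]),xatol=1e-5,fatol=1e-5)) for x in(.645,.655) for y in(-.105,-.095) for t in(.02,.06,.1)),key=lambda s:s.fun)
def module(name):
    p=read_camera(name);W=cloud(p);m=finder.masks_of("module",p)[0]
    k=cv2.dilate(m["pixels"].astype(np.uint8),np.ones((5,5)))>0
    k&=(W[...,2]>.039)&(W[...,2]<.055)
    c,s,a=cv2.minAreaRect(W[k][:,:2].astype(np.float32)*1000)
    if s[0]>s[1]: a-=90
    a=(a+90)%180-90
    return np.array(c)/1000,a,s
def down(phi):
    R=np.array([[np.sin(phi),np.cos(phi),0],[-np.cos(phi),np.sin(phi),0],[0,0,-1]])
    return Ro.from_matrix(R).as_quat()
E
python3 - <<'E'
from h import *
for n in("scene","side"):
    P=np.loadtxt(n+".txt");P=P[~((P[:,1]>.03)&(P[:,0]<.6))]
    f=fit_nest(P);print(n,f.x[:2].round(4),np.degrees(f.x[2]).round(2),f.fun)
    print(module(n))
th=f.x[2];print(np.linalg.det(Ro.from_quat(down(.3)).as_matrix()))
for xy in((.40,.05),(.5,.19),(.6,-.02),(.573,-.303)):
  for a in(0,90,180,270):
    q=kinematics.ik([*xy,.02],down(th+np.radians(a)));print(xy,a,None if q is None else np.round(q,2))
E
```

```text
scene [ 0.6563 -0.0972] 2.41 0.10053346427889896
(array([0.50834784, 0.06096812]), 11.708232879638672, (102.37508392333984, 131.3933868408203))
side [ 0.6514 -0.094 ] 2.29 0.2655773576384201
(array([0.5058566 , 0.05999915]), 12.676997184753418, (99.70651245117188, 135.64015197753906))Traceback (most recent call last):
  File "<stdin>", line 6, in <module>
  File "h.py", line 35, in down
    return Ro.from_matrix(R).as_quat()
           ~~~~~~~~~~~~~~^^^
  File "scipy/spatial/transform/_rotation.pyx", line 1143, in scipy.spatial.transform._rotation.Rotation.from_matrix
ValueError: Non-positive determinant (left-handed or null coordinate frame) in rotation matrix 0: [[ 0.29552021  0.95533649  0.        ]
 [-0.95533649  0.29552021  0.        ]
 [ 0.          0.         -1.        ]].
```

```bash
sed -i 's/R=np.array(\[\[np.sin.*/R=np.array([[-np.sin(phi),np.cos(phi),0],[np.cos(phi),np.sin(phi),0],[0,0,-1]])/' h.py
cat >> h.py <<'E'
N=np.array([.6539,-.0956]);TH=np.radians(2.4)
RN=np.array([[np.cos(TH),-np.sin(TH)],[np.sin(TH),np.cos(TH)]])
def w(x,y,z): return [*(N+RN@[x,y]),z]      # nest -> world
def n(p): return (RN.T@(np.array(p)[:2]-N))  # world -> nest
E
python3 - <<'E'
from h import *
print(n([.507,.0605]))
for xy in((.40,.05),(.5,.19),(.6,-.02),(.573,-.303)):
  for a in(0,90,180,270):
    q=kinematics.ik([*xy,.02],down(TH+np.radians(a)));print(xy,a,None if q is None else np.round(q,2))
E
```

```text
[-0.14023435  0.16211461]
(0.4, 0.05) 0 [ 0.09  0.51  2.21 -0.    0.42  0.05]
(0.4, 0.05) 90 [ 0.09  0.51  2.21 -0.    0.42 -1.52]
(0.4, 0.05) 180 None
(0.4, 0.05) 270 [ 0.09  0.51  2.21 -0.    0.42  1.62]
(0.5, 0.19) 0 [ 0.34  0.61  1.93 -0.    0.6   0.3 ]
(0.5, 0.19) 90 [ 0.34  0.61  1.93 -0.    0.6  -1.27]
(0.5, 0.19) 180 None
(0.5, 0.19) 270 [ 0.34  0.61  1.93 -0.    0.6   1.87]
(0.6, -0.02) 0 [-0.05  0.67  1.78 -0.    0.69 -0.1 ]
(0.6, -0.02) 90 [-0.05  0.67  1.78 -0.    0.69 -1.67]
(0.6, -0.02) 180 None
(0.6, -0.02) 270 [-0.05  0.67  1.78 -0.    0.69  1.48]
(0.573, -0.303) 0 [-0.5   0.72  1.66 -0.    0.76 -0.55]
(0.573, -0.303) 90 [-0.5   0.72  1.66 -0.    0.76 -2.12]
(0.573, -0.303) 180 None
(0.573, -0.303) 270 [-0.5   0.72  1.66 -0.    0.76  1.02]
```

```bash
python3 - <<'E'
from h import *
r.grip(.06)
q=down(TH+np.pi/2)
r.move_pose(w(-.245,.160,.15),q)
r.move_linear(w(-.245,.160,.014),feed=.12)
f0=np.array(r.read_force())
print(r.move_linear(w(-.122,.160,.014),feed=.05,f_stop=25), np.array(r.read_force())-f0, n(r.read_eef_pos()))
r.move_linear(w(-.16,.160,.014),feed=.1)
r.move_linear(w(-.16,.160,.16),feed=.2)
r.move_pose(w(-.062,.30,.16),down(TH))
for c in("scene","side"):
    m=module(c);print(n(m[0]),m[1]-2.4,m[2])
print(r.read_clock())
E
```

```text
False [-1.88684133 -0.29037923 -1.22016292] [-0.12209578  0.16000859]
[-0.05983987  0.15325404] -0.23266139030456534 (103.25489807128906, 130.489013671875)
[-0.06188108  0.1513259 ] -0.07942118644714347 (100.19520568847656, 136.10626220703125)
10.9333
```

```bash
python3 - <<'E'
from h import *
r.move_linear(w(-.062,.26,.014),feed=.15)
r.move_linear(w(-.062,.16,.014),feed=.06,f_stop=25)
print(r.read_force())
print(r.move_linear(w(-.062,.130,.014),feed=.02,f_stop=14), r.read_force(), n(r.read_eef_pos()))
r.move_linear(w(-.062,.18,.014),feed=.1)
r.move_linear(w(-.062,.18,.12),feed=.2)
r.move_pose(w(-.16,.065,.12),down(TH+np.pi/2))
r.move_linear(w(-.16,.065,.014),feed=.12)
print(r.move_linear(w(-.100,.065,.014),feed=.02,f_stop=14), r.read_force(), n(r.read_eef_pos()))
r.move_linear(w(-.16,.065,.014),feed=.1)
r.move_linear(w(-.16,.065,.12),feed=.2)
r.move_pose(w(-.05,.19,.12),down(TH))
for c in("scene","side"):
    m=module(c);print(n(m[0]),m[1]-2.4,m[2])
print(r.read_clock())
E
```

```text
[0.56357185 0.71542192 0.48928554]
True [-0.61674092  3.19373947  1.02568002] [-0.06228434  0.13897575]
True [-0.02520442  0.56005445  0.52562266] [-0.1126643   0.06526922]
[-0.04847232  0.06448242] -0.21093096733093253 (104.6644058227539, 129.68528747558594)
[-0.05186466  0.06212652] -0.06898036003112784 (100.41368103027344, 141.27406311035156)
24.075
```

```bash
python3 - <<'E'
from h import *
r.move_linear(w(-.05,.165,.014),feed=.12)
print(r.move_linear(w(-.05,.125,.014),feed=.02,f_stop=25), r.read_force(), n(r.read_eef_pos()))
r.move_linear(w(-.05,.17,.014),feed=.1)
r.move_linear(w(-.05,.17,.12),feed=.2)
r.move_pose(w(-.15,.065,.12),down(TH+np.pi/2))
r.move_linear(w(-.14,.065,.014),feed=.12)
print(r.move_linear(w(-.095,.065,.014),feed=.02,f_stop=25), r.read_force(), n(r.read_eef_pos()))
r.move_linear(w(-.16,.065,.014),feed=.1)
r.move_linear(w(-.16,.065,.22),feed=.2)
print(r.read_clock())
r.move_pose(w(-.16,-.1,.3),down(TH+np.pi/2))
for c in("scene","side"):
    p=read_camera(c);cv2.imwrite(f"pics/f_{c}.png",p["frame"])
a=cv2.imread("pics/f_scene.png")[190:270,190:290];b=cv2.imread("pics/f_side.png")[165:245,205:305]
cv2.imwrite("pics/f.png",np.hstack([cv2.resize(i,(400,320),interpolation=cv2.INTER_CUBIC) for i in(a,b)]))
print(r.read_clock())
E
```

```text
True [-0.86334847  2.60314958  2.2133985 ] [-0.05035264  0.13909335]
True [-0.12693201 -0.01909446 -0.7286611 ] [-0.11286433  0.06543436]
33.525
34.3833
```

View pics/f.png

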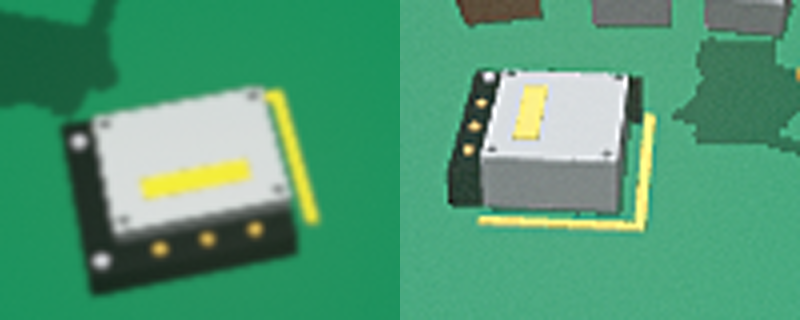

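Both images show the module square against both bars: far stop at (200,240) and (470,140), side stop at (90,200). The push end positions repeated to within 0.2 mm, so it's seated. Now the button.

```bash
python3 - <<'E'
from h import *
q=down(TH)
r.grip(0.0,5)
b=[.573,-.303]
r.move_pose([*b,.16],q)
r.move_linear([*b,.068],feed=.12)
s=r.move_linear([*b,.046],feed=.015,f_stop=15)
z=r.read_eef_pos();print(s,r.read_force(),z)
r.sleep(.3);print(r.read_force())
r.move_linear([*b,.2],feed=.1)
r.move_pose([.40,-.10,.3],q)
for c in("scene","side"):
    m=module(c);print(n(m[0]),m[1]-2.4)
p=read_camera("scene");cv2.imwrite("pics/g.png",cv2.resize(p["frame"][130:330,110:380],None,fx=2.5,fy=2.5))
print(r.read_clock())
E
```

```text
True [-0.97896751 -0.15086193  6.39584111] [ 0.57299228 -0.30299784  0.05135501]
[-1.15463819  2.28440239  7.60929227]
[-0.04970847  0.0644148 ] -0.24813261032104483Traceback (most recent call last):
  File "<stdin>", line 13, in <module>
  File "h.py", line 26, in module
    p=read_camera(name);W=cloud(p);m=finder.masks_of("module",p)[0]
                                     ~~~~~~~~~~~~~~~~~~~~~~~~~~~^^^
IndexError: list index out of range
```

```bash
python3 - <<'E'
from h import *
print(r.read_force(),r.read_eef_pos())
p=read_camera("scene");cv2.imwrite("pics/g.png",cv2.resize(p["frame"][130:330,110:380],None,fx=2.5,fy=2.5))
print(r.read_clock())
E
```

```text
[ 0.08664604  0.18207248 -0.03796614] [ 0.40053909 -0.10052051  0.29955007]
41.9833
```

View pics/g.png

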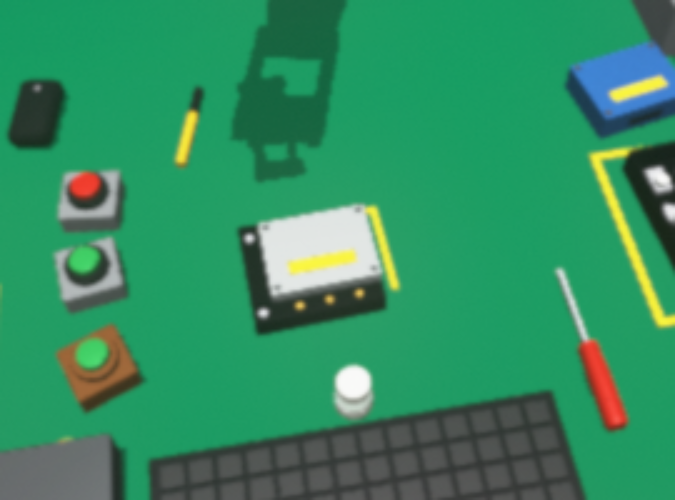

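The module is still seated at (320,250), the green button at (84,262) is back up, and nothing else has moved. The button held a static 6.4–7.6 N, above the 5 N it needs, so it was fully down.

```bash
python3 -c "
from rig import r
print(r.finish_job())"
```

```text
the job is handed in; nothing more can be done
None
```

The job is handed in: the module sits square and flush against both stops, and the green button was pressed fully down and released afterwards, with the robot clock at about 42 s of the 67 s allowed.

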